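# Fetch the bottom sprocket for inspection and repack the tray

## Robot

A 6-joint arm with a two-finger parallel gripper is mounted at the origin on the work surface. World frame = base frame: x ahead of the robot, y to its left, z up, the work surface at z = 0. Lengths are in m, angles in rad, forces in N, time in s.
With the tool pointing down it reaches from about 0.275 to 0.75 m from the base axis. Payload 10.2 kg.
Tool frame: the origin (TCP) lies between the finger pads; the fingertips stand 22 mm ahead of it and the grasp point (between the pads) lies 3 mm ahead of it (ctrl.tcp_to_tips is the x of the fingertips in the tool frame, in m); x points along the fingers, y is the direction in which the jaws open and shut, and the axes are right-handed (so a half turn about x gives the same grasp; the last joint's range is limited). The gripper opens to 85 mm and grips with 20 to 120 N. Pads are 22 mm wide; open, the fingers measure 114 mm over their backs; the gripper's body (76 mm by 85 mm) begins 54 mm behind the grasp point. The pads swing forward as they close: fully open they stand 13 mm farther back than shut.
Start: joints at [1.048, 0.313, 1.498, -0, 1.331, -0.223], TCP at [0.155, 0.502, 0.253] pointing down, gripper open.
Joint ranges: [-2.94, 2.94], [-0.97, 2.17], [0.19, 2.56], [-1.23, 4.37], [0.02, 3.11], [-2.88, 2.88]. Speed limits (rad/s): [2.39, 2.39, 3.01, 3.14, 3.14, 3.14].

## Interface

Orientations are given as a 3x3 rotation matrix whose columns are the frame's x, y, z axes.
In Python, from cell import sensors, cams, ctrl gives the robot as it stands.
- The arm moves only by the tool jog_arm, never from a script. Its argument "commands" is a list of rows, each a list of 6 numbers: the shift along the tool's x, y, z in mm, then the turn, a rotation vector about the tool's x, y, z in rad. In form: [[dx, dy, dz, rx, ry, rz], ...]. A call has 1 to 20 rows; each row is the pose to reach, as a shift and turn from the pose commanded when the call began, along the tool's axes at that moment; what a row does not reach only later rows make up. A row lasts 1/12 s, in which the tool goes at most 41.7 mm and 7.16 degrees, less where a joint would pass 70% of its speed; a pose out of reach is approached as far as the arm can. A call with a gripper value outside its range is refused whole. "hand" is the opening, from -1 (shut) to 1 (fully open), set as the call begins (left out, the last holds). The fingers move at their own pace and stop on an object; "newtons" is the grip in N (left out, the last holds). Time passes only in rows, so rows that repeat a pose let the fingers close. It gives the time, the measured TCP pose, the force and the opening at its end, in the units of the state.
- sensors.get_state(): the state, without advancing time (a new reading comes with each control period).
- cams.read_camera(name): name is "side" or "top"; returns a dict with "color" (420x560x3 uint8, red, green, blue), "mtx" (3x3 intrinsics, pixels), "dist" ([k1, k2, p1, p2, k3] as OpenCV has them; the pictures are not rectified), "R" (3x3) and "t" (3): a world point X has camera coordinates R X + t. Camera axes: x right, y down, z forward; pixel columns grow to the right and rows downward; lengths in m; the calibration is good to about 2 mm. A picture is of the moment at which its call begins. There is no depth.
- ctrl.hand_in(): hands the job in, once; it reports no verdict.
The state is a dict: "time_s": time; "q": joint angles; "joint_vel": joint speeds; "joint_torque": joint torques, N m; "position": TCP position; "tcp_rot": TCP orientation; "ft_force": force on the tool from outside, world axes, zero at the start; "ft_torque": the same for the moment, N m; "finger_gap": opening from 0.0 (shut) to 1.0 (fully open).
Only numpy, scipy, OpenCV 4.12 (cv2) and the standard library are available. Lean on these libraries where they do the work, as an engineer would, in place of code of your own. Each camera call takes 0.05 s, during which the arm holds its last target. There are 200 camera calls.

## Task

The large bright sprocket at the bottom of the stack in the blue tray is due for inspection: first clear the small black sprocket and the orange cover off it, setting them side by side directly on the green mat, then put the large sprocket in the middle of the round white stone plate. After that put the others back in the tray with the weight lowest: the heavy black sprocket flat on the floor in the middle of the tray, then the light orange cover centred on top of it. Keep every part hub upward, set parts down without dropping them, and leave the oil bottle, the screwdriver and the grey box where they are.

Things in the scene. Friction and masses are not known exactly. Their poses are not given: they have to be found in the camera images.
- large_center (a point): Large bright aluminium-coloured sprocket, 0.6 kg, bottom of the stack in the tray. Disc 150 mm across its teeth (solid to 140), 10 mm thick, five dark spots; round hub on its upper side, 48 mm diameter, rising 26 mm above the disc, flat top with a painted black spot (no hole); 36 mm tall in all. This point: its centre, 18 mm above its underside; z points up, out of the hub.
- cover_center (a point): Light orange plastic guard cover, 0.1 kg, middle of the stack. Plain disc 106 mm in diameter, 8 mm thick; round hub on its upper side, 44 mm diameter, rising 26 mm above the disc, flat top with a painted black spot (no hole); 34 mm tall in all. This point: its centre, 17 mm above its underside; z points up, out of the hub.
- small_center (a point): Small heavy black steel sprocket, 0.5 kg, top of the stack. Disc 84 mm across its teeth (solid to 74), 10 mm thick; round hub on its upper side, 40 mm diameter, rising 24 mm above the disc, flat top with a painted black spot (no hole); 34 mm tall in all. This point: its centre, 17 mm above its underside; z points up, out of the hub.
- tray: Blue square open tray fixed to the bench, 190 x 190 mm outside, walls 5 mm thick and 22 mm high, floor 5 mm thick (inside 180 x 180 mm). Origin: centre of its underside, on the bench; its sides run along its x and y; z up.
- plate: Round white stone inspection plate fixed to the bench, 170 mm in diameter, 20 mm thick, with a thin black ring of 150 mm drawn on its flat top. Origin: centre of its underside, on the bench; z up.
- mat: Green flat mat fixed to the bench, 290 mm long (its x), 150 mm wide (its y), 4 mm thick, with two white circles of 118 mm diameter centred 70 mm either side of its middle along its x: one for each cleared part, either on either. Origin: centre of its underside, on the bench; z up.
- oil: Bystander: yellow oil bottle with a red cap, 42 mm in diameter, 110 mm tall, standing. Origin: centre of its underside.
- driver: Bystander: screwdriver with a red handle, 140 mm long, lying on the bench along its x, handle to -x.
- pinbox: Bystander: small grey open box, 50 x 80 mm, 35 mm high. Origin: centre of its underside.

How it is judged:
On the way, in this order (a step that is already met when the one before it is completed fails the run):
1. the black sprocket and the orange cover both stand side by side on the green mat, released, while the large sprocket is still in the tray (x of small_center in the frame of mat between -0.13 and 0.13 m and y of small_center in the frame of mat between -0.06 and 0.06 m and z of small_center in the frame of mat between 0.015 and 0.026 m and linear speed of each of small, cover below 0.03 m/s and angular speed of each of small, cover below 0.3 rad/s and angle between each of small_center, cover_center's own z axis and vertical below 0.1 rad and contact force between the fingers and small below 0.05 N and x of cover_center in the frame of mat between -0.13 and 0.13 m and y of cover_center in the frame of mat between -0.06 and 0.06 m and z of cover_center in the frame of mat between 0.015 and 0.026 m and contact force between the fingers and cover below 0.05 N and horizontal distance between large_center and tray below 0.025 m), for 0.2 s.
2. the large sprocket lies centred on the stone plate, released (horizontal distance between large_center and plate below 0.015 m and z of large_center in the frame of plate between 0.034 and 0.042 m and linear speed of large below 0.03 m/s and angular speed of large below 0.3 rad/s and angle between large_center's own z axis and vertical below 0.1 rad and contact force between the fingers and large below 0.05 N), for 0.2 s.
3. the black sprocket lies on the tray floor, released, with the cover still on the mat (horizontal distance between small_center and tray below 0.02 m and z of small_center in the frame of tray between 0.018 and 0.026 m and linear speed of each of small, cover below 0.03 m/s and angular speed of each of small, cover below 0.3 rad/s and angle between each of small_center, cover_center's own z axis and vertical below 0.1 rad and contact force between the fingers and small below 0.05 N and x of cover_center in the frame of mat between -0.13 and 0.13 m and y of cover_center in the frame of mat between -0.06 and 0.06 m and z of cover_center in the frame of mat between 0.015 and 0.026 m and contact force between the fingers and cover below 0.05 N), for 0.2 s.
At the end, for the whole second after the job is handed in: All hub up, released, at rest: large sprocket on the stone plate within 15 mm of its centre; black sprocket on the tray floor within 20 mm of the tray's centre; orange cover level on the black sprocket's hub within 12 mm of its axis (all of step 2 and horizontal distance between small_center and tray below 0.02 m and z of small_center in the frame of tray between 0.018 and 0.026 m and linear speed of each of small, cover below 0.03 m/s and angular speed of each of small, cover below 0.3 rad/s and angle between each of small_center, cover_center's own z axis and vertical below 0.1 rad and contact force between the fingers and small below 0.05 N and horizontal distance between cover_center and small_center below 0.012 m and z of cover_center in the frame of tray between 0.051 and 0.061 m and contact force between the fingers and cover below 0.05 N); the robot touches nothing.
It fails at once if the large sprocket is dropped from more than about 25 mm (linear speed of large above 0.7 m/s and contact force between the fingers and large below 0.02 N).
It fails at once if the black sprocket is dropped from more than about 25 mm (linear speed of small above 0.7 m/s and contact force between the fingers and small below 0.02 N).
It fails at once if the orange cover is dropped from more than about 25 mm (linear speed of cover above 0.7 m/s and contact force between the fingers and cover below 0.02 N).
It fails at once if the oil bottle is shifted by more than 30 mm or tipped (distance of oil from where it was at the start of the episode above 0.03 m or angle between oil's own z axis and vertical above 0.5 rad).
It fails at once if the screwdriver or the grey box is shifted by more than 30 mm (distance of any of driver, pinbox from where it was at the start of the episode above 0.03 m).
It also fails if it takes over 141 s, if anything falls off the work surface, if the arm or the gripper's body presses on something with over 40 N, if the wrist force passes 120 N, or if a joint passes its speed limit or range.

## Working session

There is one attempt and no reset: what is moved stays moved. The work goes in short steps, Python scripts to look and compute and a tool call to move; the robot and the scene stay as the last step left them, time stands still between calls to the robot, and variables do not carry over. Pictures are saved under pics/ and viewed, about 12 in all and at most 16, crops included, and the job is handed in when it is done.

Besides the shell and the picture viewer there is one more tool, called after "Call:" as name(argument=value, ...), one argument or row to a line, values as JSON. jog_arm: Moves the arm, as the interface text tells. Its arguments: {"type":"object","properties":{"commands":{"type":"array"},"hand":{"type":"number"},"newtons":{"type":"number"}},"required":["commands"]}

```bash
mkdir -p pics; ls; python3 - <<'E'
from cell import sensors,cams,ctrl
import cv2,numpy as np
s=sensors.get_state();print(s['time_s'],s['position'],np.round(s['tcp_rot'],3).tolist(),s['finger_gap'],ctrl.tcp_to_tips)
for n in('top','side'):
    c=cams.read_camera(n);cv2.imwrite(f'pics/{n}0.png',c['color'][:,:,::-1]);print(n,c['mtx'].tolist(),c['dist'],c['R'],c['t'])
E
```

```text
pics
0.0 [0.15493894 0.50135757 0.2527301 ] [[-0.001, 0.295, 0.955], [-0.001, 0.955, -0.295], [-1.0, -0.001, -0.0]] 1.0047583484248999 0.022
top [[419.14191546879255, 0.0, 267.24686085772805], [0.0, 419.14191546879255, 211.48480141202174], [0.0, 0.0, 1.0]] [-0.11818441  0.          0.          0.          0.        ] [[-0.01355821 -0.99950757 -0.0282982 ]
 [-0.98570301  0.01811368 -0.16751559]
 [ 0.16794568  0.02562241 -0.98546321]] [0.01825846 0.64116783 0.89350821]
side [[455.52551715009565, 0.0, 277.6875650203875], [0.0, 455.52551715009565, 210.50903749266055], [0.0, 0.0, 1.0]] [-0.00244481  0.          0.          0.          0.        ] [[-0.82680195 -0.56230239  0.01464782]
 [-0.39166592  0.55681904 -0.73249598]
 [ 0.40372806 -0.61136616 -0.68061375]] [0.5206205  0.33400993 0.80179454]
```

View pics/top0.png

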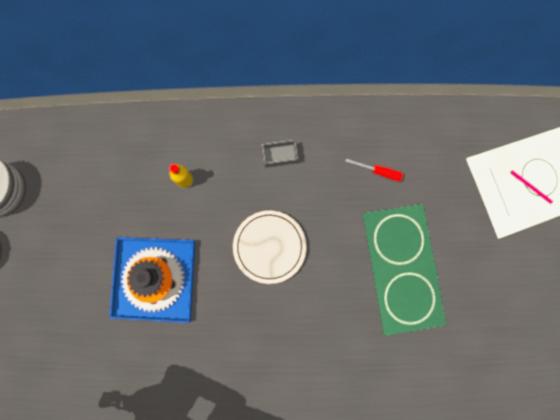

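View pics/side0.png

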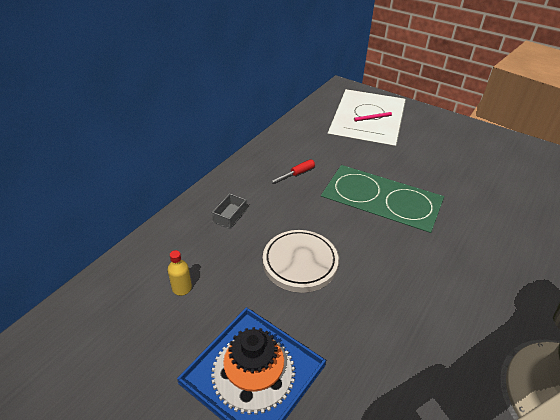

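The top view shows the stack in the tray at about (153,280), the plate at (270,247) and mat circles at (399,239) and (410,298). The bottle is at (181,176), the box at (281,153) and the driver at (378,170). The side view shows the same layout, with the stack hub at (253,340). Next I'll take enlarged crops.

```bash
cat > h.py <<'E'
from cell import sensors,cams,ctrl
import cv2,numpy as np
def ray(c,uv):
    x=cv2.undistortPoints(np.array([[uv]],float),c['mtx'],c['dist'])[0,0]
    d=c['R'].T@np.array([x[0],x[1],1.]);o=-c['R'].T@c['t'];return o,d
def at(c,uv,z):
    o,d=ray(c,uv);return o+d*(z-o[2])/d[2]
def proj(c,X):
    return cv2.projectPoints(np.array(X,float).reshape(-1,3),cv2.Rodrigues(c['R'])[0],c['t'],c['mtx'],c['dist'])[0][:,0]
def tri(L):
    A=0;b=0
    for c,uv in L:
        o,d=ray(c,uv);d=d/np.linalg.norm(d);P=np.eye(3)-np.outer(d,d);A=A+P;b=b+P@o
    return np.linalg.solve(A,b)
def crop(img,x,y,w,h,k):
    return cv2.resize(img[y:y+h,x:x+w],None,fx=k,fy=k,interpolation=cv2.INTER_CUBIC)[:,:,::-1]
E
python3 - <<'E'
from h import *
t=cams.read_camera('top')['color'];s=cams.read_camera('side')['color']
a=crop(t,100,226,110,110,5);b=crop(s,170,300,165,120,3)
o=np.zeros((550,550+0,3),np.uint8)
cv2.imwrite('pics/tt.png',a)
cv2.imwrite('pics/ss.png',crop(s,170,300,165,120,4))
c=cams.read_camera('top')
for n,uv,z in [('plate',(270,246.5),.02),('mA',(399,239),.004),('mB',(410,298),.004)]+[('mc',p,.004) for p in((365,212),(423,206),(443,327),(385,334))]:
    print(n,at(c,uv,z).round(4))
E
```

```text
plate [0.565  0.0037 0.02  ]
mA [ 0.5782 -0.3015  0.004 ]
mB [ 0.4399 -0.3198  0.004 ]
mc [ 0.6444 -0.2236  0.004 ]
mc [ 0.6564 -0.3653  0.004 ]
mc [ 0.3706 -0.3949  0.004 ]
mc [ 0.3595 -0.2574  0.004 ]
```

View pics/tt.png

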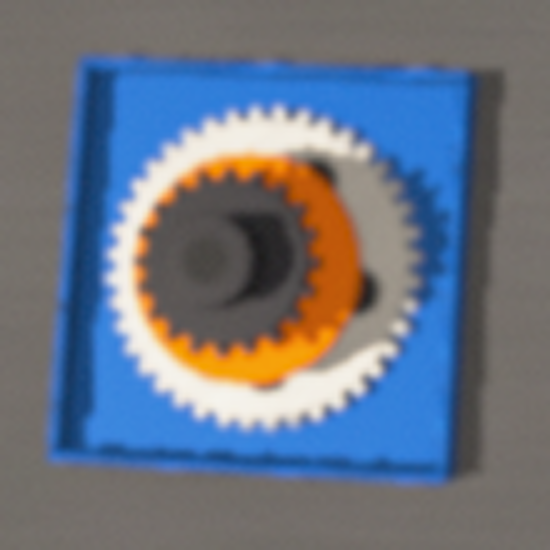

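View pics/ss.png

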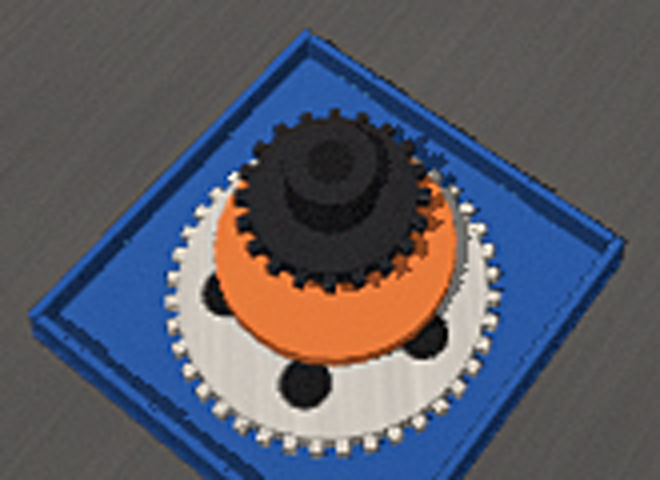

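The top crop puts the small hub's top at (202,260), the orange disc's centre at about (248,269) and the large disc's centre at about (264,266). The tray corners are (80,58), (472,72), (452,480) and (52,462). In the side crop the hub spot is at (329,160). The stacked parts look offset from one another.

```bash
python3 - <<'E'
from h import *
t=cams.read_camera('top');s=cams.read_camera('side')
f=lambda u,v:(100+(u-2)/5,226+(v-2)/5)
g=lambda u,v:(170+(u-1.5)/4,300+(v-1.5)/4)
print('small top',at(t,f(202,260),.109).round(4),'side',at(s,g(329,160),.109).round(4),tri([(t,f(202,260)),(s,g(329,160))]).round(4))
print('cover',at(t,f(248,269),.049).round(4),'large',at(t,f(264,266),.015).round(4))
# side: cover disc rim at z .049 left/right/bottom ; large
C=[at(t,f(*p),.022) for p in((80,58),(472,72),(452,480),(52,462))]
print('tray',np.round(C,4).tolist(),np.mean(C,0).round(4))
C=[at(s,g(*p),.022) for p in((308,32),(622,240),(32,318))]
print('tray side',np.round(C,4).tolist(),((C[1]+C[2])/2).round(4))
# plate, circles auto in side
import sys
for n,uv,z in [('plate',(300.5,257.5),.02),('A',(357,188),.004),('B',(409,204.5),.004)]: print(n,at(s,uv,z).round(4))
E
```

```text
small top [0.4948 0.2785 0.109 ] side [0.4949 0.2774 0.109 ] [0.4946 0.278  0.1101]
cover [0.4916 0.2771 0.049 ] large [0.4933 0.28   0.015 ]
tray [[0.5915, 0.3705, 0.022], [0.5825, 0.1808, 0.022], [0.3957, 0.1884, 0.022], [0.4026, 0.3778, 0.022]] [0.4931 0.2794 0.022 ]
tray side [[0.5795, 0.1844, 0.022], [0.3943, 0.1933, 0.022], [0.5883, 0.3727, 0.022]] [0.4913 0.283  0.022 ]
plate [0.5626 0.0092 0.02  ]
A [ 0.5762 -0.297   0.004 ]
B [ 0.4367 -0.3151  0.004 ]
```

Call:
jog_arm(
  commands=[
    [50,-113,390,0,0,0],
    [50,-113,390,0,0,0],
    [50,-113,390,0,0,0],
    [50,-113,390,0,0,0],
    [50,-113,390,0,0,0],
    [50,-113,390,0,0,0],
    [50,-113,390,0,0,0],
    [50,-113,390,0,0,0],
    [50,-113,390,0,0,0],
    [50,-113,390,0,0,0],
    [50,-113,390,0,0,0],
    [50,-113,390,0,0,0],
    [50,-113,390,0,0,0],
    [50,-113,390,0,0,0],
    [50,-113,390,0,0,0],
  ],
  hand=1,
  newtons=80,
)

```text
time_s: 1.6
position: [0.4936, 0.2793, 0.2037]
tcp_rot: [[0.0, 0.294, 0.956], [0.0, 0.956, -0.294], [-1.0, 0.0, 0.0]]
ft_force: [-0.9, 0.4, 0.2]
finger_gap: 1.0
```

```bash
cat >> h.py <<'E'
def go(x,y,z):
    s=sensors.get_state();d=np.array([x,y,z])-s['position']
    print('t',round(s['time_s'],2),'pos',s['position'].round(4),'gap',round(s['finger_gap'],3),'F',s['ft_force'].round(1),'delta mm',(s['tcp_rot'].T@d*1000).round(1))
E
python3 - <<'E'
from h import *
go(.4946,.278,.108);print(sensors.get_state()['tcp_rot'].round(3).tolist())
E
```

```text
t 1.6 pos [0.4936 0.2793 0.2037] gap 1.0 F [-0.9  0.4  0.2] delta mm [95.7 -1.   1.3]
[[0.0, 0.294, 0.956], [0.0, 0.956, -0.294], [-1.0, 0.0, 0.0]]
```

Call:
jog_arm(
  commands=[
    [35,-1,1,0,0,0],
    [65,-1,1,0,0,0],
    [85,-1,1,0,0,0],
    [94,-1,1,0,0,0],
    [94,-1,1,0,0,0],
    [94,-1,1,0,0,0],
  ],
)

```text
time_s: 2.1
position: [0.4951, 0.2777, 0.1103]
tcp_rot: [[0.001, 0.295, 0.956], [0.0, 0.956, -0.295], [-1.0, 0.001, 0.001]]
ft_force: [0.6, -0.2, 0.1]
finger_gap: 1.003
```

Call:
jog_arm(
  commands=[
    [0,0,0,0,0,0],
    [0,0,0,0,0,0],
    [0,0,0,0,0,0],
    [0,0,0,0,0,0],
    [0,0,0,0,0,0],
    [0,0,0,0,0,0],
    [0,0,0,0,0,0],
    [0,0,0,0,0,0],
    [0,0,0,0,0,0],
    [0,0,0,0,0,0],
  ],
  hand=-1,
)

```text
time_s: 2.93
position: [0.4953, 0.2773, 0.1105]
tcp_rot: [[0.001, 0.295, 0.955], [0.0, 0.955, -0.295], [-1.0, 0.001, 0.001]]
ft_force: [-2.7, -1.1, 7.0]
finger_gap: 0.444
```

Call:
jog_arm(
  commands=[
    [-5,0,0,0,0,0],
    [-12,0,0,0,0,0],
    [-25,0,0,0,0,0],
    [-40,0,0,0,0,0],
    [-50,0,0,0,0,0],
    [-50,0,0,0,0,0],
    [-50,0,0,0,0,0],
  ],
)

```text
time_s: 3.52
position: [0.4949, 0.2772, 0.1592]
tcp_rot: [[0.0, 0.295, 0.955], [0.0, 0.955, -0.295], [-1.0, 0.0, 0.0]]
ft_force: [0.3, -0.7, -6.1]
finger_gap: 0.439
```

```bash
python3 - <<'E'
from h import *
go(.577,-.299,.12)
t=cams.read_camera('top')['color'];s=cams.read_camera('side')['color']
cv2.imwrite('pics/g1.png',np.hstack([crop(s,150,230,200,190,2),crop(t,80,200,130,190,2)]))
E
```

```text
t 3.52 pos [0.4949 0.2772 0.1592] gap 0.439 F [ 0.3 -0.7 -6.1] delta mm [  39.2 -526.2  248.6]
```

View pics/g1.png

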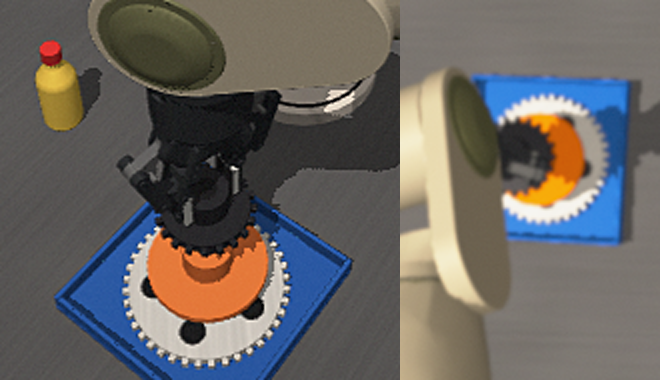

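The black sprocket is gripped at its hub and lifted, and the cover stays in place. I'll carry it to circle A.

Call:
jog_arm(
  commands=[
    [0,-5,2,0,0,0],
    [0,-21,10,0,0,0],
    [0,-47,22,0,0,0],
    [0,-79,37,0,0,0],
    [0,-116,55,0,0,0],
    [0,-152,72,0,0,0],
    [0,-189,90,0,0,0],
    [0,-226,107,0,0,0],
    [0,-263,124,0,0,0],
    [0,-300,142,0,0,0],
    [0,-337,159,0,0,0],
    [0,-373,177,0,0,0],
    [0,-410,194,0,0,0],
    [0,-447,212,0,0,0],
    [0,-479,227,0,0,0],
    [0,-505,239,0,0,0],
    [0,-521,246,0,0,0],
    [0,-526,249,0,0,0],
    [0,-526,249,0,0,0],
    [0,-526,249,0,0,0],
  ],
)

```text
time_s: 5.28
position: [0.5772, -0.2982, 0.1586]
tcp_rot: [[-0.001, 0.295, 0.955], [0.001, 0.955, -0.295], [-1.0, 0.001, -0.001]]
ft_force: [-0.8, 0.5, -6.1]
finger_gap: 0.439
```

```bash
python3 - <<'E'
from h import *
go(.577,-.299,.041)
E
```

```text
t 5.28 pos [ 0.5772 -0.2982  0.1586] gap 0.439 F [-0.8  0.5 -6.1] delta mm [117.6  -0.9   0.2]
```

Lower to about 1 mm above contact, then step down slowly.

Call:
jog_arm(
  commands=[
    [20,0,0,0,0,0],
    [50,0,0,0,0,0],
    [80,0,0,0,0,0],
    [100,0,0,0,0,0],
    [110,0,0,0,0,0],
    [114,0,0,0,0,0],
    [116,0,0,0,0,0],
    [117,0,0,0,0,0],
    [117,0,0,0,0,0],
  ],
)

```text
time_s: 6.03
position: [0.5781, -0.2991, 0.0437]
tcp_rot: [[0.002, 0.295, 0.955], [-0.001, 0.955, -0.295], [-1.0, -0.001, 0.002]]
ft_force: [0.1, 0.0, -5.8]
finger_gap: 0.441
```

Call:
jog_arm(
  commands=[
    [1,0,0,0,0,0],
    [1,0,0,0,0,0],
  ],
)

```text
time_s: 6.2
position: [0.5778, -0.299, 0.042]
tcp_rot: [[0.001, 0.295, 0.955], [-0.001, 0.955, -0.295], [-1.0, -0.0, 0.001]]
ft_force: [0.9, -0.2, -6.5]
finger_gap: 0.439
```

Call:
jog_arm(
  commands=[
    [1,0,0,0,0,0],
    [2,0,0,0,0,0],
    [2,0,0,0,0,0],
  ],
)

```text
time_s: 6.45
position: [0.5776, -0.299, 0.0397]
tcp_rot: [[0.0, 0.295, 0.955], [-0.0, 0.955, -0.295], [-1.0, -0.0, 0.0]]
ft_force: [0.0, 0.0, -3.8]
finger_gap: 0.441
```

Call:
jog_arm(
  commands=[
    [0,0,0,0,0,0],
    [0,0,0,0,0,0],
    [0,0,0,0,0,0],
    [0,0,0,0,0,0],
    [0,0,0,0,0,0],
    [0,0,0,0,0,0],
    [0,0,0,0,0,0],
    [0,0,0,0,0,0],
  ],
  hand=1,
)

```text
time_s: 7.12
position: [0.5775, -0.2989, 0.0393]
tcp_rot: [[0.0, 0.295, 0.955], [-0.0, 0.955, -0.295], [-1.0, -0.0, 0.0]]
ft_force: [-0.3, 0.4, 0.9]
finger_gap: 1.002
```

Call:
jog_arm(
  commands=[
    [-5,0,0,0,0,0],
    [-20,0,0,0,0,0],
    [-50,0,0,0,0,0],
    [-90,0,0,0,0,0],
    [-110,0,0,0,0,0],
    [-110,0,0,0,0,0],
    [-110,0,0,0,0,0],
  ],
)

```text
time_s: 7.7
position: [0.5778, -0.2991, 0.1507]
tcp_rot: [[0.002, 0.295, 0.955], [-0.002, 0.955, -0.295], [-1.0, -0.001, 0.002]]
ft_force: [-0.5, 0.2, -1.0]
finger_gap: 0.997
```

```bash
python3 - <<'E'
from h import *
go(.492,.277,.15)
t=cams.read_camera('top')['color'];s=cams.read_camera('side')['color']
cv2.imwrite('pics/g2.png',crop(t,100,226,110,110,5)); cv2.imwrite('pics/s2.png',np.hstack([crop(s,170,300,130,120,3),crop(s,310,150,130,120,3)]))
E
```

```text
t 7.7 pos [ 0.5778 -0.2991  0.1507] gap 0.997 F [-0.5  0.2 -1. ] delta mm [-4.000e-01  5.251e+02 -2.521e+02]
```

View pics/g2.png

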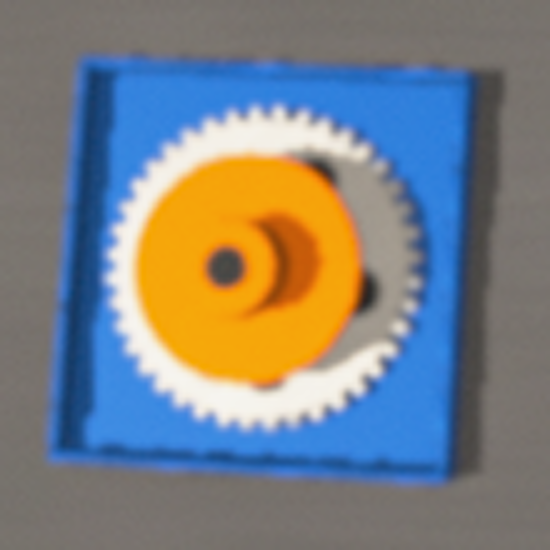

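View pics/s2.png

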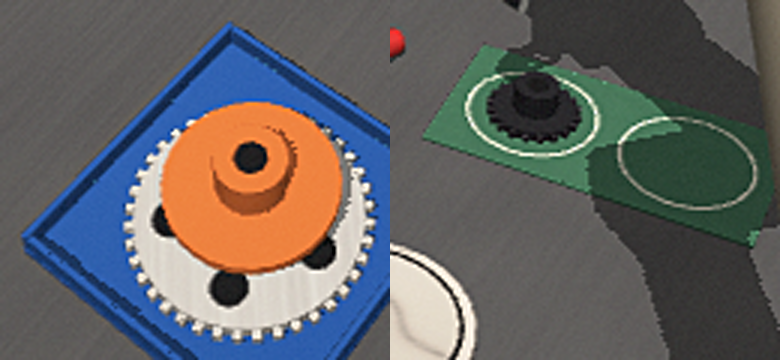

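The cover's hub spot is at (225,267) in the top crop and (250,157) in the side crop. The black sprocket stands inside its circle.

```bash
python3 - <<'E'
from h import *
t=cams.read_camera('top');s=cams.read_camera('side')
p=(100+223/5,226+265/5);q=(170+249/3,300+156/3)
print(at(t,p,.075),at(s,q,.075),tri([(t,p),(s,q)]));x=(at(t,p,.075)+at(s,q,.075))/2
go(x[0],x[1],.15)
E
```

```text
[0.49220032 0.27936476 0.075     ] [0.49206343 0.27936557 0.075     ] [0.49214536 0.27935775 0.07493542]
t 7.9 pos [ 0.5771 -0.2986  0.1479] gap 1.0 F [-0.4  0.9  0.1] delta mm [  -1.   527.1 -251.9]
```

Call:
jog_arm(
  commands=[
    [0,37,-18,0,0,0],
    [0,74,-36,0,0,0],
    [0,111,-53,0,0,0],
    [0,148,-71,0,0,0],
    [0,185,-88,0,0,0],
    [0,222,-106,0,0,0],
    [0,259,-124,0,0,0],
    [0,296,-141,0,0,0],
    [0,333,-159,0,0,0],
    [0,370,-177,0,0,0],
    [0,407,-195,0,0,0],
    [0,444,-212,0,0,0],
    [0,481,-230,0,0,0],
    [0,510,-244,0,0,0],
    [0,527,-252,0,0,0],
    [0,527,-252,0,0,0],
    [0,527,-252,0,0,0],
  ],
)

```text
time_s: 9.32
position: [0.4918, 0.2795, 0.1484]
tcp_rot: [[-0.001, 0.294, 0.956], [-0.001, 0.956, -0.294], [-1.0, -0.001, -0.001]]
ft_force: [-0.5, -0.3, -0.7]
finger_gap: 0.998
```

```bash
python3 - <<'E'
from h import *
go(.4921,.2794,.0745)
E
```

```text
t 9.32 pos [0.4918 0.2795 0.1484] gap 0.998 F [-0.5 -0.3 -0.7] delta mm [73.9  0.1  0.4]
```

Call:
jog_arm(
  commands=[
    [20,0,0,0,0,0],
    [45,0,0,0,0,0],
    [65,0,0,0,0,0],
    [73,0,0,0,0,0],
    [73,0,0,0,0,0],
    [73,0,0,0,0,0],
  ],
)

```text
time_s: 9.82
position: [0.4929, 0.2784, 0.0767]
tcp_rot: [[0.0, 0.296, 0.955], [-0.0, 0.955, -0.296], [-1.0, 0.0, 0.0]]
ft_force: [0.6, -0.6, 0.1]
finger_gap: 1.003
```

Call:
jog_arm(
  commands=[
    [0,0,0,0,0,0],
    [0,0,0,0,0,0],
    [0,0,0,0,0,0],
    [0,0,0,0,0,0],
    [0,0,0,0,0,0],
    [0,0,0,0,0,0],
    [0,0,0,0,0,0],
    [0,0,0,0,0,0],
    [0,0,0,0,0,0],
    [0,0,0,0,0,0],
  ],
  hand=-1,
)

```text
time_s: 10.65
position: [0.493, 0.2793, 0.0776]
tcp_rot: [[0.002, 0.295, 0.955], [0.001, 0.955, -0.295], [-1.0, 0.001, 0.002]]
ft_force: [-0.5, -1.0, 7.4]
finger_gap: 0.485
```

Call:
jog_arm(
  commands=[
    [-5,0,0,0,0,0],
    [-12,0,0,0,0,0],
    [-25,0,0,0,0,0],
    [-45,0,0,0,0,0],
    [-65,0,0,0,0,0],
    [-75,0,0,0,0,0],
    [-75,0,0,0,0,0],
    [-75,0,0,0,0,0],
  ],
)

```text
time_s: 11.32
position: [0.4923, 0.279, 0.1511]
tcp_rot: [[0.0, 0.295, 0.955], [0.0, 0.955, -0.295], [-1.0, 0.0, 0.0]]
ft_force: [0.9, 0.6, -0.4]
finger_gap: 0.486
```

```bash
python3 - <<'E'
from h import *
go(.4375,-.3175,.15)
t=cams.read_camera('top')['color'];s=cams.read_camera('side')['color']
cv2.imwrite('pics/g3.png',np.hstack([crop(s,150,230,200,190,2),crop(t,80,200,130,190,2)]))
E
```

```text
t 11.32 pos [0.4923 0.279  0.1511] gap 0.486 F [ 0.9  0.6 -0.4] delta mm [   1.1 -586.1  123.9]
```

View pics/g3.png

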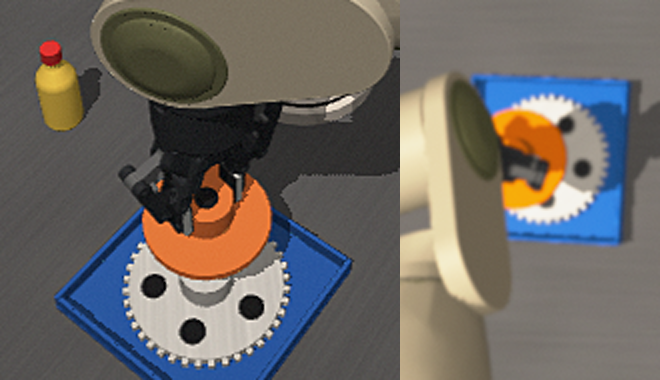

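The cover is held level and the large sprocket hasn't moved. I'll carry it to circle B.

Call:
jog_arm(
  commands=[
    [0,-8,2,0,0,0],
    [0,-28,6,0,0,0],
    [0,-58,12,0,0,0],
    [0,-97,21,0,0,0],
    [0,-137,29,0,0,0],
    [0,-177,37,0,0,0],
    [0,-217,46,0,0,0],
    [0,-257,54,0,0,0],
    [0,-297,63,0,0,0],
    [0,-337,71,0,0,0],
    [0,-377,80,0,0,0],
    [0,-417,88,0,0,0],
    [0,-457,97,0,0,0],
    [0,-497,105,0,0,0],
    [0,-532,112,0,0,0],
    [0,-560,118,0,0,0],
    [0,-578,122,0,0,0],
    [0,-586,124,0,0,0],
    [0,-586,124,0,0,0],
    [0,-586,124,0,0,0],
  ],
)

```text
time_s: 13.08
position: [0.4375, -0.3167, 0.1508]
tcp_rot: [[-0.001, 0.295, 0.955], [0.001, 0.955, -0.295], [-1.0, 0.001, -0.001]]
ft_force: [-0.3, -0.2, -1.6]
finger_gap: 0.484
```

```bash
python3 - <<'E'
from h import *
go(.4375,-.3175,.040)
E
```

```text
t 13.08 pos [ 0.4375 -0.3167  0.1508] gap 0.484 F [-0.3 -0.2 -1.6] delta mm [110.8  -0.9   0.4]
```

Call:
jog_arm(
  commands=[
    [20,0,0,0,0,0],
    [50,0,0,0,0,0],
    [80,0,0,0,0,0],
    [98,0,0,0,0,0],
    [106,0,0,0,0,0],
    [108,0,0,0,0,0],
    [109,0,0,0,0,0],
    [110,0,0,0,0,0],
    [111,0,0,0,0,0],
    [111,0,0,0,0,0],
    [111,0,0,0,0,0],
  ],
)

```text
time_s: 14.0
position: [0.438, -0.3176, 0.0409]
tcp_rot: [[0.001, 0.295, 0.955], [-0.001, 0.955, -0.295], [-1.0, -0.001, 0.001]]
ft_force: [-0.5, -0.6, -1.2]
finger_gap: 0.481
```

Call:
jog_arm(
  commands=[
    [1,0,0,0,0,0],
    [1,0,0,0,0,0],
    [1,0,0,0,0,0],
  ],
)

```text
time_s: 14.25
position: [0.438, -0.3177, 0.0406]
tcp_rot: [[0.001, 0.295, 0.955], [-0.001, 0.955, -0.295], [-1.0, -0.001, 0.001]]
ft_force: [-3.5, 1.8, 10.1]
finger_gap: 0.484
```

Contact. Release and rise.

Call:
jog_arm(
  commands=[
    [0,0,0,0,0,0],
    [0,0,0,0,0,0],
    [0,0,0,0,0,0],
    [0,0,0,0,0,0],
    [0,0,0,0,0,0],
    [0,0,0,0,0,0],
    [0,0,0,0,0,0],
    [0,0,0,0,0,0],
  ],
  hand=1,
)

```text
time_s: 14.92
position: [0.4378, -0.3174, 0.0393]
tcp_rot: [[-0.0, 0.295, 0.955], [0.0, 0.955, -0.295], [-1.0, 0.0, -0.0]]
ft_force: [0.2, 0.7, -0.3]
finger_gap: 1.0
```

Call:
jog_arm(
  commands=[
    [-5,0,0,0,0,0],
    [-20,0,0,0,0,0],
    [-50,0,0,0,0,0],
    [-80,0,0,0,0,0],
    [-100,0,0,0,0,0],
    [-100,0,0,0,0,0],
    [-100,0,0,0,0,0],
  ],
)

```text
time_s: 15.5
position: [0.438, -0.3177, 0.1403]
tcp_rot: [[0.001, 0.295, 0.955], [-0.002, 0.955, -0.295], [-1.0, -0.001, 0.002]]
ft_force: [-0.3, 0.6, -0.4]
finger_gap: 1.004
```

```bash
python3 - <<'E'
from h import *
go(.4925,.2795,.14)
t=cams.read_camera('top')['color'];s=cams.read_camera('side')['color']
a=crop(t,100,226,110,110,4);b=crop(s,310,150,140,110,4)
cv2.imwrite('pics/g4.png',cv2.resize(np.vstack([np.hstack([a[:,:,:],crop(s,170,300,90,110,4)]),b[:,:560] if 0 else np.zeros((1,800,3),np.uint8)]),None,fx=1,fy=1)); cv2.imwrite('pics/g4b.png',b)
E
```

```text
t 15.5 pos [ 0.438  -0.3177  0.1403] gap 1.004 F [-0.3  0.6 -0.4] delta mm [  -0.6  586.6 -124.3]
```

View pics/g4.png

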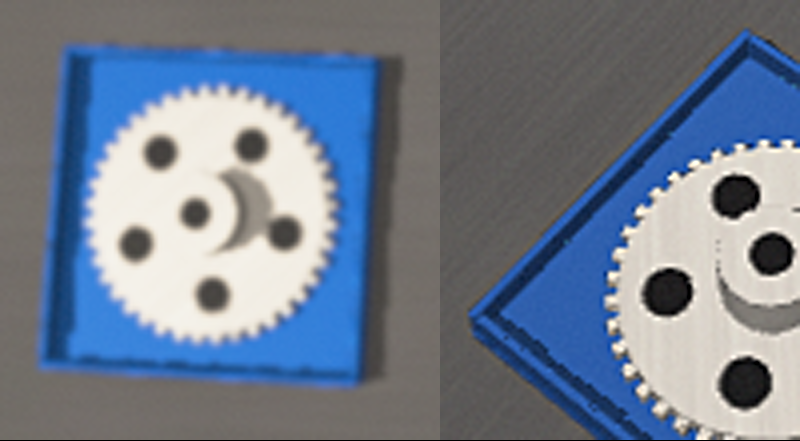

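View pics/g4b.png

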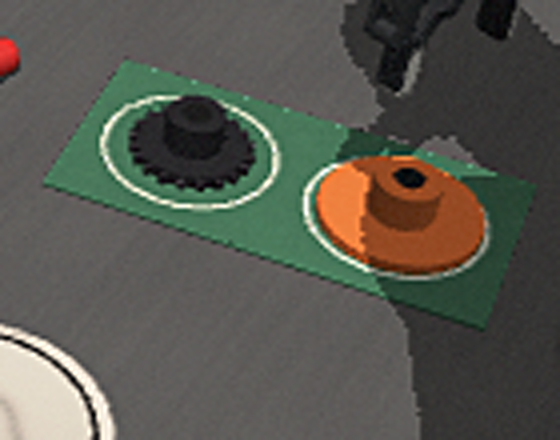

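Both parts stand on the mat inside their circles. The large hub's spot is at (194,213) in the top crop and (332,254) in the side crop.

```bash
python3 - <<'E'
from h import *
t=cams.read_camera('top');s=cams.read_camera('side')
p=(100+192.5/4,226+211.5/4);q=(170+330.5/4,300+252.5/4)
a=at(t,p,.041);b=at(s,q,.041)
print(a,b);x=(a+b)/2
go(x[0],x[1],.12)
# plate: ellipse fit of white blob, both cams
for c,lo in((t,(225,205,90,90)),(s,(255,222,95,75))):
    x0,y0,w,h=lo;im=c['color'][y0:y0+h,x0:x0+w].astype(int)
    m=((im.min(2)>150)).astype(np.uint8)
    k=max(cv2.findContours(m,cv2.RETR_EXTERNAL,cv2.CHAIN_APPROX_NONE)[0],key=cv2.contourArea)
    e=cv2.fitEllipse(cv2.convexHull(k));print(e, at(c,(e[0][0]+x0,e[0][1]+y0),.02).round(4))
E
```

```text
[0.4928356  0.28210068 0.041     ] [0.49201984 0.28180434 0.041     ]
t 15.7 pos [ 0.4374 -0.3171  0.1382] gap 1.001 F [-0.6  0.  -0.8] delta mm [  19.1  588.5 -124.3]
((43.85787582397461, 41.73357009887695), (73.13867950439453, 73.33261108398438), 127.43115997314453) [0.5645 0.0063 0.02  ]
((45.20352554321289, 36.25282669067383), (57.2835693359375, 75.88255310058594), 94.63859558105469) [0.562  0.0115 0.02  ]
```

Call:
jog_arm(
  commands=[
    [0,40,-8,0,0,0],
    [0,80,-17,0,0,0],
    [0,120,-25,0,0,0],
    [0,160,-34,0,0,0],
    [0,200,-42,0,0,0],
    [0,240,-51,0,0,0],
    [0,280,-59,0,0,0],
    [0,320,-68,0,0,0],
    [5,360,-76,0,0,0],
    [10,400,-85,0,0,0],
    [15,440,-93,0,0,0],
    [18,480,-102,0,0,0],
    [18,520,-110,0,0,0],
    [18,555,-117,0,0,0],
    [18,580,-123,0,0,0],
    [18,589,-124,0,0,0],
    [18,589,-124,0,0,0],
    [18,589,-124,0,0,0],
  ],
)

```text
time_s: 17.2
position: [0.493, 0.2812, 0.1206]
tcp_rot: [[-0.001, 0.295, 0.955], [-0.001, 0.955, -0.295], [-1.0, -0.001, -0.001]]
ft_force: [-0.4, -0.4, 0.2]
finger_gap: 1.0
```

```bash
python3 - <<'E'
from h import *
go(.4924,.282,.0425)
E
```

```text
t 17.2 pos [0.493  0.2812 0.1206] gap 1.0 F [-0.4 -0.4  0.2] delta mm [78.1  0.7 -0.7]
```

Call:
jog_arm(
  commands=[
    [20,0,0,0,0,0],
    [45,0,0,0,0,0],
    [67,0,0,0,0,0],
    [75,0,0,0,0,0],
    [77,1,-1,0,0,0],
    [77,1,-1,0,0,0],
    [77,1,-1,0,0,0],
  ],
)

```text
time_s: 17.78
position: [0.4933, 0.283, 0.0455]
tcp_rot: [[0.002, 0.296, 0.955], [0.001, 0.955, -0.296], [-1.0, 0.001, 0.002]]
ft_force: [0.4, -0.7, 1.2]
finger_gap: 1.001
```

Call:
jog_arm(
  commands=[
    [0,0,0,0,0,0],
    [0,0,0,0,0,0],
    [0,0,0,0,0,0],
    [0,0,0,0,0,0],
    [0,0,0,0,0,0],
    [0,0,0,0,0,0],
    [0,0,0,0,0,0],
    [0,0,0,0,0,0],
    [0,0,0,0,0,0],
    [0,0,0,0,0,0],
  ],
  hand=-1,
  newtons=100,
)

```text
time_s: 18.62
position: [0.4929, 0.283, 0.0456]
tcp_rot: [[0.001, 0.295, 0.956], [-0.0, 0.956, -0.295], [-1.0, -0.0, 0.001]]
ft_force: [-4.3, -3.6, 10.8]
finger_gap: 0.525
```

Call:
jog_arm(
  commands=[
    [-4,0,0,0,0,0],
    [-10,0,0,0,0,0],
    [-20,0,0,0,0,0],
    [-35,0,0,0,0,0],
    [-55,0,0,0,0,0],
    [-75,0,0,0,0,0],
    [-85,0,0,0,0,0],
    [-85,0,0,0,0,0],
    [-85,0,0,0,0,0],
  ],
)

```text
time_s: 19.37
position: [0.4924, 0.2831, 0.129]
tcp_rot: [[-0.0, 0.295, 0.955], [-0.0, 0.955, -0.295], [-1.0, -0.0, -0.0]]
ft_force: [0.5, -1.0, -8.0]
finger_gap: 0.523
```

```bash
python3 - <<'E'
from h import *
go(.564,.0065,.13)
E
```

```text
t 19.37 pos [0.4924 0.2831 0.129 ] gap 0.523 F [ 0.5 -1.  -8. ] delta mm [  -1.  -243.1  150.1]
```

Call:
jog_arm(
  commands=[
    [0,-5,3,0,0,0],
    [0,-15,9,0,0,0],
    [0,-32,20,0,0,0],
    [0,-56,35,0,0,0],
    [0,-83,51,0,0,0],
    [0,-110,68,0,0,0],
    [0,-137,85,0,0,0],
    [0,-164,101,0,0,0],
    [0,-191,118,0,0,0],
    [0,-213,132,0,0,0],
    [0,-230,142,0,0,0],
    [0,-239,148,0,0,0],
    [0,-243,150,0,0,0],
    [0,-243,150,0,0,0],
    [0,-243,150,0,0,0],
  ],
)

```text
time_s: 20.62
position: [0.5637, 0.0073, 0.1289]
tcp_rot: [[-0.001, 0.295, 0.955], [0.001, 0.955, -0.295], [-1.0, 0.0, -0.001]]
ft_force: [-0.4, 0.9, -7.1]
finger_gap: 0.526
```

```bash
python3 - <<'E'
from h import *
go(.564,.0065,.0615)
s=cams.read_camera('side')['color']
cv2.imwrite('pics/g5.png',crop(s,200,160,180,170,4)[:600])
E
```

```text
t 20.62 pos [0.5637 0.0073 0.1289] gap 0.526 F [-0.4  0.9 -7.1] delta mm [67.4 -0.7  0.6]
```

View pics/g5.png

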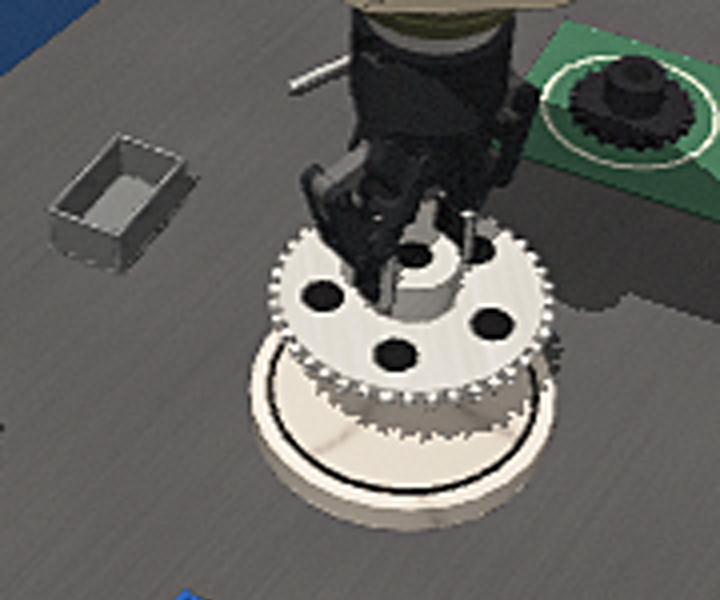

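The large sprocket is level above the plate. I'll lower it.

Call:
jog_arm(
  commands=[
    [15,-1,1,0,0,0],
    [35,-1,1,0,0,0],
    [52,-1,1,0,0,0],
    [60,-1,1,0,0,0],
    [64,-1,1,0,0,0],
    [65,-1,1,0,0,0],
    [66,-1,1,0,0,0],
    [67,-1,1,0,0,0],
    [67,-1,1,0,0,0],
  ],
)

```text
time_s: 21.42
position: [0.5651, 0.0055, 0.0629]
tcp_rot: [[0.001, 0.295, 0.955], [-0.0, 0.955, -0.295], [-1.0, 0.0, 0.001]]
ft_force: [-0.6, -0.5, -7.8]
finger_gap: 0.522
```

Call:
jog_arm(
  commands=[
    [1,0,0,0,0,0],
    [1,0,0,0,0,0],
  ],
)

```text
time_s: 21.58
position: [0.5649, 0.0054, 0.0615]
tcp_rot: [[0.0, 0.295, 0.955], [-0.0, 0.955, -0.295], [-1.0, 0.0, 0.0]]
ft_force: [-0.1, -0.3, -7.2]
finger_gap: 0.518
```

Call:
jog_arm(
  commands=[
    [1,0,0,0,0,0],
    [1,0,0,0,0,0],
    [1,0,0,0,0,0],
  ],
)

```text
time_s: 21.83
position: [0.565, 0.0054, 0.0607]
tcp_rot: [[0.001, 0.295, 0.955], [-0.0, 0.955, -0.295], [-1.0, 0.0, 0.001]]
ft_force: [-2.0, -0.1, -0.8]
finger_gap: 0.518
```

Call:
jog_arm(
  commands=[
    [0,0,0,0,0,0],
    [0,0,0,0,0,0],
    [0,0,0,0,0,0],
    [0,0,0,0,0,0],
    [0,0,0,0,0,0],
    [0,0,0,0,0,0],
    [0,0,0,0,0,0],
    [0,0,0,0,0,0],
  ],
  hand=1,
)

```text
time_s: 22.5
position: [0.5648, 0.0055, 0.0603]
tcp_rot: [[0.0, 0.295, 0.955], [-0.0, 0.955, -0.295], [-1.0, 0.0, 0.0]]
ft_force: [-0.2, -0.1, -0.0]
finger_gap: 1.001
```

Call:
jog_arm(
  commands=[
    [-5,0,0,0,0,0],
    [-20,0,0,0,0,0],
    [-45,0,0,0,0,0],
    [-75,0,0,0,0,0],
    [-75,0,0,0,0,0],
    [-75,0,0,0,0,0],
  ],
)

```text
time_s: 23.0
position: [0.5655, 0.0053, 0.137]
tcp_rot: [[0.003, 0.295, 0.955], [-0.001, 0.955, -0.295], [-1.0, 0.0, 0.003]]
ft_force: [0.2, 0.3, -1.0]
finger_gap: 1.002
```

```bash
python3 - <<'E'
from h import *
go(.5776,-.299,.11)
E
```

```text
t 23.0 pos [0.5655 0.0053 0.137 ] gap 1.002 F [ 0.2  0.3 -1. ] delta mm [  27.2 -287.2  101.4]
```

Call:
jog_arm(
  commands=[
    [0,-35,12,0,0,0],
    [0,-70,25,0,0,0],
    [0,-105,37,0,0,0],
    [0,-140,50,0,0,0],
    [5,-175,62,0,0,0],
    [10,-210,74,0,0,0],
    [15,-245,87,0,0,0],
    [20,-270,96,0,0,0],
    [25,-287,101,0,0,0],
    [27,-287,101,0,0,0],
    [27,-287,101,0,0,0],
  ],
)

```text
time_s: 23.92
position: [0.5759, -0.2981, 0.1067]
tcp_rot: [[-0.002, 0.296, 0.955], [0.002, 0.955, -0.296], [-1.0, 0.001, -0.003]]
ft_force: [-0.1, -0.5, -0.4]
finger_gap: 1.0
```

```bash
python3 - <<'E'
from h import *
go(.5776,-.299,.042)
t=cams.read_camera('top')['color'];s=cams.read_camera('side')['color']
cv2.imwrite('pics/g6.png',np.hstack([crop(t,225,200,95,95,4),crop(s,252,215,100,95,4)]))
E
```

```text
t 23.92 pos [ 0.5759 -0.2981  0.1067] gap 1.0 F [-0.1 -0.5 -0.4] delta mm [64.7 -0.4  2. ]
```

View pics/g6.png

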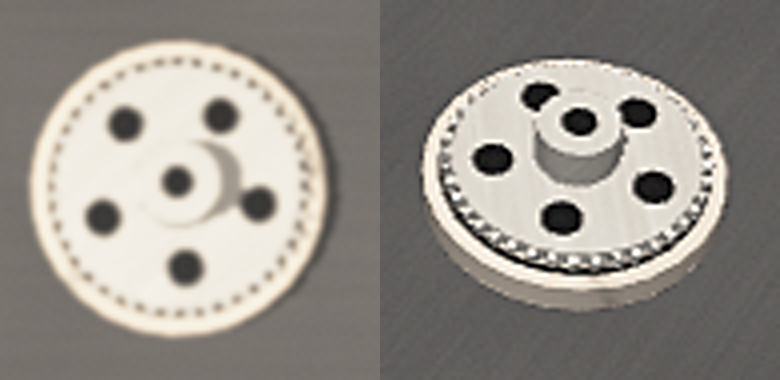

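The large sprocket sits centred within the plate's edge, with an even margin in both views. Next is the black sprocket.

Call:
jog_arm(
  commands=[
    [20,0,2,0,0,0],
    [40,0,2,0,0,0],
    [56,0,2,0,0,0],
    [64,0,2,0,0,0],
    [64,0,2,0,0,0],
    [64,0,2,0,0,0],
  ],
)

```text
time_s: 24.52
position: [0.5789, -0.2986, 0.045]
tcp_rot: [[0.0, 0.294, 0.956], [-0.0, 0.956, -0.294], [-1.0, -0.0, 0.001]]
ft_force: [1.2, -0.2, 0.4]
finger_gap: 0.999
```

Call:
jog_arm(
  commands=[
    [0,0,0,0,0,0],
    [0,0,0,0,0,0],
    [0,0,0,0,0,0],
    [0,0,0,0,0,0],
    [0,0,0,0,0,0],
    [0,0,0,0,0,0],
    [0,0,0,0,0,0],
    [0,0,0,0,0,0],
    [0,0,0,0,0,0],
    [0,0,0,0,0,0],
  ],
  hand=-1,
  newtons=80,
)

```text
time_s: 25.35
position: [0.5788, -0.2995, 0.0455]
tcp_rot: [[0.001, 0.295, 0.955], [-0.001, 0.955, -0.295], [-1.0, -0.001, 0.001]]
ft_force: [-1.0, 0.9, 5.4]
finger_gap: 0.429
```

Call:
jog_arm(
  commands=[
    [-4,0,0,0,0,0],
    [-10,0,0,0,0,0],
    [-20,0,0,0,0,0],
    [-35,0,0,0,0,0],
    [-55,0,0,0,0,0],
    [-80,0,0,0,0,0],
    [-105,0,0,0,0,0],
    [-105,0,0,0,0,0],
    [-105,0,0,0,0,0],
  ],
)

```text
time_s: 26.1
position: [0.5787, -0.2993, 0.1501]
tcp_rot: [[0.002, 0.295, 0.955], [-0.001, 0.955, -0.295], [-1.0, -0.001, 0.002]]
ft_force: [-0.5, -0.4, -7.1]
finger_gap: 0.435
```

```bash
python3 - <<'E'
from h import *
go(.4925,.2805,.145)
E
```

```text
t 26.1 pos [ 0.5787 -0.2993  0.1501] gap 0.435 F [-0.5 -0.4 -7.1] delta mm [   4.2  528.5 -253.6]
```

Call:
jog_arm(
  commands=[
    [0,5,-2,0,0,0],
    [0,21,-10,0,0,0],
    [0,47,-23,0,0,0],
    [0,79,-38,0,0,0],
    [0,116,-56,0,0,0],
    [0,152,-73,0,0,0],
    [0,189,-91,0,0,0],
    [0,226,-109,0,0,0],
    [0,263,-126,0,0,0],
    [0,300,-144,0,0,0],
    [0,337,-162,0,0,0],
    [0,373,-179,0,0,0],
    [0,410,-197,0,0,0],
    [0,447,-215,0,0,0],
    [0,480,-231,0,0,0],
    [0,507,-243,0,0,0],
    [0,523,-251,0,0,0],
    [0,529,-254,0,0,0],
    [0,529,-254,0,0,0],
    [0,529,-254,0,0,0],
  ],
)

```text
time_s: 27.77
position: [0.4915, 0.2806, 0.1482]
tcp_rot: [[-0.002, 0.295, 0.955], [-0.001, 0.955, -0.295], [-1.0, -0.002, -0.002]]
ft_force: [0.2, -0.5, -5.8]
finger_gap: 0.43
```

```bash
python3 - <<'E'
from h import *
go(.4925,.2805,.047)
E
```

```text
t 27.77 pos [0.4915 0.2806 0.1482] gap 0.43 F [ 0.2 -0.5 -5.8] delta mm [101.2   0.4   1.1]
```

Call:
jog_arm(
  commands=[
    [15,0,1,0,0,0],
    [40,0,1,0,0,0],
    [70,0,1,0,0,0],
    [87,0,1,0,0,0],
    [94,0,1,0,0,0],
    [97,0,1,0,0,0],
    [99,0,1,0,0,0],
    [100,0,1,0,0,0],
    [101,0,1,0,0,0],
    [101,0,1,0,0,0],
  ],
)

```text
time_s: 28.6
position: [0.4933, 0.281, 0.049]
tcp_rot: [[0.001, 0.295, 0.955], [0.0, 0.955, -0.295], [-1.0, 0.001, 0.001]]
ft_force: [-0.5, -0.3, -5.9]
finger_gap: 0.436
```

Call:
jog_arm(
  commands=[
    [1,0,0,0,0,0],
    [1,0,0,0,0,0],
  ],
)

```text
time_s: 28.77
position: [0.4931, 0.281, 0.0476]
tcp_rot: [[0.0, 0.295, 0.955], [0.0, 0.955, -0.295], [-1.0, 0.0, 0.0]]
ft_force: [0.1, 0.3, -6.0]
finger_gap: 0.432
```

Call:
jog_arm(
  commands=[
    [1,0,0,0,0,0],
    [1,0,0,0,0,0],
    [2,0,0,0,0,0],
    [2,0,0,0,0,0],
  ],
)

```text
time_s: 29.1
position: [0.4931, 0.2811, 0.0465]
tcp_rot: [[0.001, 0.295, 0.955], [0.0, 0.955, -0.295], [-1.0, 0.0, 0.001]]
ft_force: [-4.0, -0.9, 7.2]
finger_gap: 0.43
```

Call:
jog_arm(
  commands=[
    [0,0,0,0,0,0],
    [0,0,0,0,0,0],
    [0,0,0,0,0,0],
    [0,0,0,0,0,0],
    [0,0,0,0,0,0],
    [0,0,0,0,0,0],
    [0,0,0,0,0,0],
    [0,0,0,0,0,0],
  ],
  hand=1,
)

```text
time_s: 29.77
position: [0.493, 0.2809, 0.0453]
tcp_rot: [[0.0, 0.295, 0.955], [-0.0, 0.955, -0.295], [-1.0, -0.0, 0.0]]
ft_force: [0.1, 0.1, 0.7]
finger_gap: 0.999
```

Call:
jog_arm(
  commands=[
    [-5,0,0,0,0,0],
    [-20,0,0,0,0,0],
    [-50,0,0,0,0,0],
    [-80,0,0,0,0,0],
    [-90,0,0,0,0,0],
    [-90,0,0,0,0,0],
    [-90,0,0,0,0,0],
  ],
)

```text
time_s: 30.35
position: [0.4928, 0.2809, 0.135]
tcp_rot: [[-0.0, 0.295, 0.955], [-0.0, 0.955, -0.295], [-1.0, -0.0, -0.0]]
ft_force: [-0.2, -1.0, -0.0]
finger_gap: 1.002
```

```bash
python3 - <<'E'
from h import *
go(.438,-.3175,.12)
E
```

```text
t 30.35 pos [0.4928 0.2809 0.135 ] gap 1.002 F [-0.2 -1.  -0. ] delta mm [  15.  -587.9  124.4]
```

Call:
jog_arm(
  commands=[
    [0,-40,8,0,0,0],
    [0,-80,17,0,0,0],
    [0,-120,25,0,0,0],
    [0,-160,34,0,0,0],
    [0,-200,42,0,0,0],
    [0,-240,51,0,0,0],
    [0,-280,59,0,0,0],
    [0,-320,68,0,0,0],
    [0,-360,76,0,0,0],
    [0,-400,85,0,0,0],
    [5,-440,93,0,0,0],
    [10,-480,102,0,0,0],
    [15,-520,110,0,0,0],
    [15,-555,117,0,0,0],
    [15,-580,123,0,0,0],
    [15,-588,124,0,0,0],
    [15,-588,124,0,0,0],
    [15,-588,124,0,0,0],
  ],
)

```text
time_s: 31.85
position: [0.4374, -0.3163, 0.1191]
tcp_rot: [[-0.002, 0.295, 0.955], [0.002, 0.955, -0.295], [-1.0, 0.002, -0.002]]
ft_force: [0.1, -0.1, -0.0]
finger_gap: 1.001
```

```bash
python3 - <<'E'
from h import *
go(.438,-.3176,.042)
t=cams.read_camera('top')['color'];s=cams.read_camera('side')['color']
cv2.imwrite('pics/g7.png',np.hstack([crop(t,100,226,100,110,4),crop(s,200,305,100,110,4)]))
E
```

```text
t 31.85 pos [ 0.4374 -0.3163  0.1191] gap 1.001 F [ 0.1 -0.1 -0. ] delta mm [77.1 -1.2  1.1]
```

View pics/g7.png

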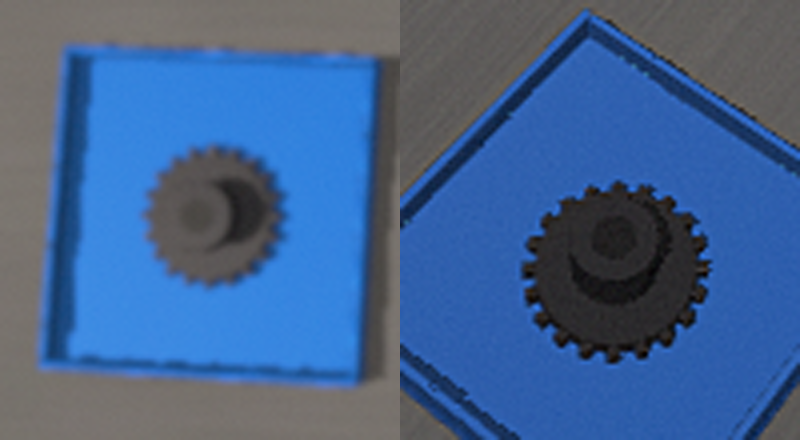

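The black sprocket lies flat in the middle of the tray. Its hub spot is at (195,214) in the top half and (214,236) in the side half. Now I'll grip the cover.

Call:
jog_arm(
  commands=[
    [20,-1,1,0,0,0],
    [45,-1,1,0,0,0],
    [68,-1,1,0,0,0],
    [76,-1,1,0,0,0],
    [76,-1,1,0,0,0],
    [76,-1,1,0,0,0],
  ],
)

```text
time_s: 32.45
position: [0.4389, -0.3183, 0.045]
tcp_rot: [[0.0, 0.294, 0.956], [-0.0, 0.956, -0.294], [-1.0, -0.0, 0.0]]
ft_force: [0.3, -0.3, -0.2]
finger_gap: 0.999
```

Call:
jog_arm(
  commands=[
    [0,0,0,0,0,0],
    [0,0,0,0,0,0],
    [0,0,0,0,0,0],
    [0,0,0,0,0,0],
    [0,0,0,0,0,0],
    [0,0,0,0,0,0],
    [0,0,0,0,0,0],
    [0,0,0,0,0,0],
    [0,0,0,0,0,0],
    [0,0,0,0,0,0],
  ],
  hand=-1,
)

```text
time_s: 33.28
position: [0.4388, -0.3191, 0.0457]
tcp_rot: [[0.001, 0.295, 0.955], [-0.001, 0.955, -0.295], [-1.0, -0.001, 0.001]]
ft_force: [-1.5, 1.7, 9.0]
finger_gap: 0.481
```

Call:
jog_arm(
  commands=[
    [-4,0,0,0,0,0],
    [-10,0,0,0,0,0],
    [-20,0,0,0,0,0],
    [-35,0,0,0,0,0],
    [-55,0,0,0,0,0],
    [-80,0,0,0,0,0],
    [-110,0,0,0,0,0],
    [-110,0,0,0,0,0],
    [-110,0,0,0,0,0],
  ],
)

```text
time_s: 34.03
position: [0.4389, -0.3191, 0.1562]
tcp_rot: [[0.002, 0.295, 0.955], [-0.003, 0.955, -0.295], [-1.0, -0.002, 0.003]]
ft_force: [-0.7, 0.5, -1.1]
finger_gap: 0.475
```

```bash
python3 - <<'E'
from h import *
t=cams.read_camera('top');s=cams.read_camera('side')
p=(100+193.5/4,226+212.5/4);q=(200+212.5/4,305+234.5/4)
a=at(t,p,.039);b=at(s,q,.039);print(a,b);x=(a+b)/2
go(x[0],x[1],.15)
E
```

```text
[0.49228897 0.28212992 0.039     ] [0.49141642 0.28121863 0.039     ]
t 34.13 pos [ 0.4381 -0.3183  0.1537] gap 0.481 F [-1.2 -0.3 -1.1] delta mm [   4.3  589.1 -125.9]
```

Call:
jog_arm(
  commands=[
    [0,8,-2,0,0,0],
    [0,28,-6,0,0,0],
    [0,58,-12,0,0,0],
    [0,97,-21,0,0,0],
    [0,137,-29,0,0,0],
    [0,177,-38,0,0,0],
    [0,217,-46,0,0,0],
    [0,257,-55,0,0,0],
    [0,297,-63,0,0,0],
    [0,337,-72,0,0,0],
    [0,377,-80,0,0,0],
    [0,417,-89,0,0,0],
    [0,457,-97,0,0,0],
    [0,497,-106,0,0,0],
    [0,532,-113,0,0,0],
    [0,560,-119,0,0,0],
    [0,580,-123,0,0,0],
    [0,589,-125,0,0,0],
    [0,589,-125,0,0,0],
    [0,589,-125,0,0,0],
  ],
)

```text
time_s: 35.8
position: [0.4925, 0.2804, 0.1536]
tcp_rot: [[-0.001, 0.295, 0.955], [-0.001, 0.955, -0.295], [-1.0, -0.001, -0.001]]
ft_force: [1.1, -0.9, -0.8]
finger_gap: 0.477
```

Call:
jog_arm(
  commands=[
    [10,0,0,0,0,0],
    [30,0,0,0,0,0],
    [50,0,0,0,0,0],
    [60,0,0,0,0,0],
    [60,0,0,0,0,0],
    [60,0,0,0,0,0],
  ],
)

```text
time_s: 36.3
position: [0.4931, 0.2803, 0.0943]
tcp_rot: [[-0.0, 0.296, 0.955], [-0.0, 0.955, -0.296], [-1.0, -0.0, -0.0]]
ft_force: [0.2, 0.1, -0.8]
finger_gap: 0.48
```

```bash
python3 - <<'E'
from h import *
go(.4925,.2815,.082)
s=cams.read_camera('side')['color']
cv2.imwrite('pics/g8.png',crop(s,170,280,180,140,4))
E
```

```text
t 36.3 pos [0.4931 0.2803 0.0943] gap 0.48 F [ 0.2  0.1 -0.8] delta mm [12.3  0.9 -0.9]
```

View pics/g8.png

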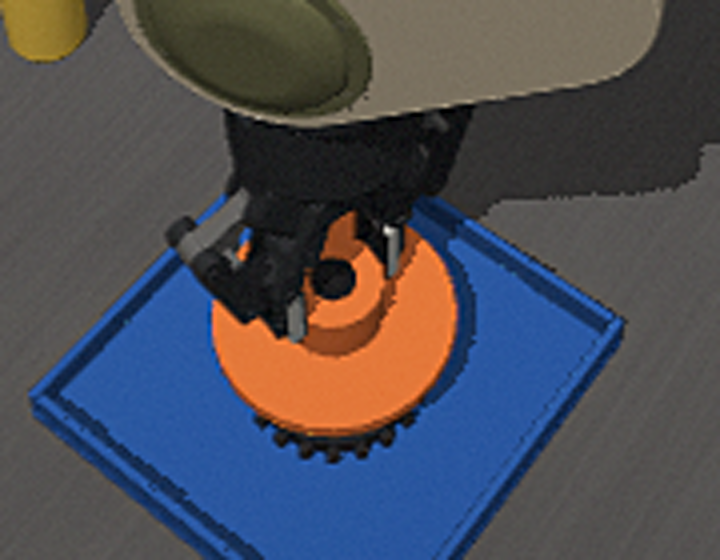

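The cover is level and lined up over the sprocket. I'll lower it the last few millimetres.

Call:
jog_arm(
  commands=[
    [5,1,-1,0,0,0],
    [9,1,-1,0,0,0],
    [11,1,-1,0,0,0],
    [12,1,-1,0,0,0],
    [13,1,-1,0,0,0],
    [13,1,-1,0,0,0],
  ],
)

```text
time_s: 36.85
position: [0.4923, 0.2822, 0.0812]
tcp_rot: [[-0.0, 0.295, 0.955], [-0.0, 0.955, -0.295], [-1.0, -0.0, -0.0]]
ft_force: [0.2, -0.3, -1.9]
finger_gap: 0.477
```

Call:
jog_arm(
  commands=[
    [1,0,0,0,0,0],
    [1,0,0,0,0,0],
  ],
)

```text
time_s: 37.02
position: [0.4924, 0.2823, 0.0808]
tcp_rot: [[0.0, 0.295, 0.955], [0.0, 0.955, -0.295], [-1.0, 0.0, 0.0]]
ft_force: [-1.7, 0.3, 2.7]
finger_gap: 0.482
```

Contact on the hub. Release, rise and move clear.

Call:
jog_arm(
  commands=[
    [0,0,0,0,0,0],
    [0,0,0,0,0,0],
    [0,0,0,0,0,0],
    [0,0,0,0,0,0],
    [0,0,0,0,0,0],
    [0,0,0,0,0,0],
    [0,0,0,0,0,0],
    [0,0,0,0,0,0],
  ],
  hand=1,
)

```text
time_s: 37.68
position: [0.4923, 0.2822, 0.0803]
tcp_rot: [[0.0, 0.295, 0.955], [0.0, 0.955, -0.295], [-1.0, 0.0, 0.0]]
ft_force: [0.6, 0.2, 0.2]
finger_gap: 1.002
```

Call:
jog_arm(
  commands=[
    [-5,0,0,0,0,0],
    [-20,0,0,0,0,0],
    [-50,0,0,0,0,0],
    [-90,0,0,0,0,0],
    [-110,0,0,0,0,0],
    [-110,60,-60,0,0,0],
    [-110,100,-120,0,0,0],
    [-110,100,-180,0,0,0],
    [-110,100,-230,0,0,0],
    [-110,100,-230,0,0,0],
    [-110,100,-230,0,0,0],
    [-110,100,-230,0,0,0],
    [-110,100,-230,0,0,0],
    [-110,100,-230,0,0,0],
  ],
)

```text
time_s: 38.85
position: [0.3024, 0.4457, 0.1907]
tcp_rot: [[0.001, 0.295, 0.956], [0.0, 0.956, -0.295], [-1.0, 0.0, 0.001]]
ft_force: [0.5, -0.3, -0.6]
finger_gap: 1.002
```

```bash
python3 - <<'E'
from h import *
go(.4925,.2815,.082)
t=cams.read_camera('top')['color'];s=cams.read_camera('side')['color']
cv2.imwrite('pics/g9.png',np.hstack([crop(t,100,226,100,110,4),crop(s,200,300,100,110,4)]))
cv2.imwrite('pics/g10.png',np.ascontiguousarray(s[:,:,::-1]))
E
```

```text
t 38.85 pos [0.3024 0.4457 0.1907] gap 1.002 F [ 0.5 -0.3 -0.6] delta mm [ 108.8 -100.9  230. ]
```

View pics/g9.png

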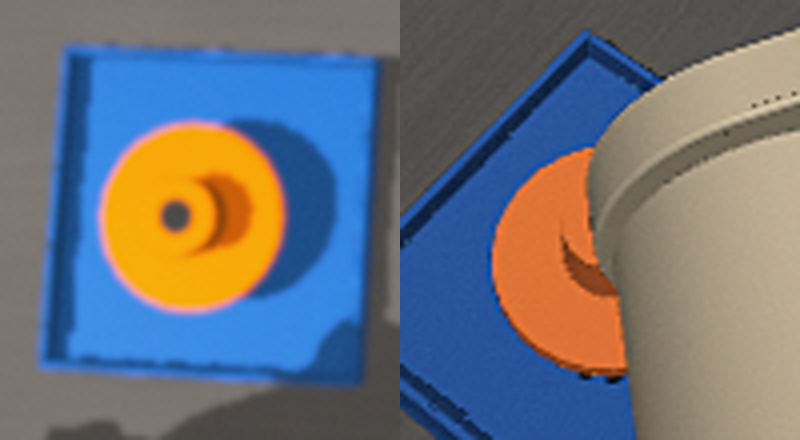

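View pics/g10.png

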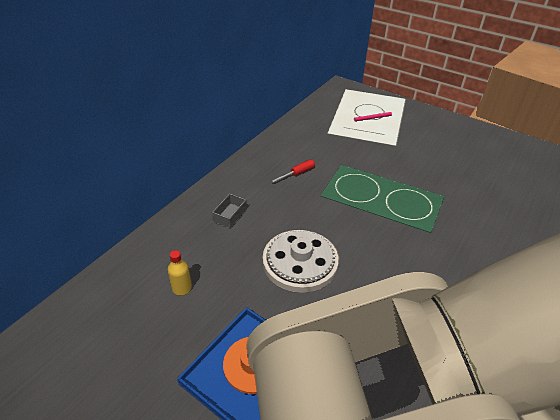

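The cover's hub spot is at (176,215) in the top crop and the cover looks level. The large sprocket is on the plate, and the bottle, box and screwdriver haven't moved. I'll check the cover's centring from that spot and hand in.

```bash
python3 - <<'E'
from h import *
t=cams.read_camera('top')
a=at(t,(100+174.5/4,226+213.5/4),.073);b=at(t,(100+193.5/4,226+212.5/4),.039);l=at(t,(225+175.5/4,200+180.5/4),.056)
print('cover',a,'small',b,'off mm',np.hypot(*(a-b)[:2])*1000,'large',l)
if np.hypot(*(a-b)[:2])<.006: print(ctrl.hand_in())
E
```

```text
cover [0.49140559 0.28220637 0.073     ] small [0.49228897 0.28212992 0.039     ] off mm 0.886684486304365 large [0.56499471 0.00538777 0.056     ]
the job is handed in; nothing more can be done
None
```

The job is done and handed in at about 39 s of robot time, well inside the 141 s limit; no verdict was reported. I set the black sprocket and the orange cover on the mat's two circles, then moved the large sprocket to the stone plate. After that the black sprocket went onto the tray floor, and the cover on top of its hub.

My last checks, made from the camera images:
- **Cover on black sprocket:** the two centres are about 1 mm apart, against a 12 mm limit. The cover looks level.
- **Black sprocket in tray:** it lies flat, about 1–3 mm from the tray centre, against a 20 mm limit.
- **Large sprocket on plate:** it is about 1 mm from the plate centre by the top camera, against a 15 mm limit.
- **Bystanders:** the oil bottle, screwdriver and grey box look unmoved in the last side view.
- **Gripper:** it was open and clear of everything at the end.

- **Disagreement:** the side camera put the plate's centre about 5 mm away from the top camera's. I used the top camera, because the side view's fit also took in the plate's edge.
- **Not seen:** in the final side view the arm hid part of the cover, so that side rests on the top view alone.

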